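Wedge a printing block tight in its holding jig

TASK

Lock the carved printing block in its jig: take the wooden wedge from its stand, set it loosely, thin end down, in the slot between the block and the leaning fence, and let go of it. Then tap it down on its head with the closed fingertips until it is jammed tight and stays so, firmly but without squeezing the block hard enough to crack it, and leave the other things on the table alone.

Things in the scene. Friction and masses are not known exactly. Their poses are not given: they have to be found in the camera images.
- jig: Fixed wooden jig: plywood board 130 x 150 mm, 12 mm thick. Origin at the centre of its underside, on the table; z up. A straight upright fence 25 mm thick stands along its -y edge, inner face at y = -50 mm, top 60 mm above the table; a low end stop at +x. The wedge's slot runs along x, between the block's +y face and the leaning fence.
- lean_fence: Fixed fence on the +y side of the jig's board, 130 mm long (x), 48 mm high, 31 mm thick. Origin at the foot of its sloping face, mid-length, on the board (12 mm above the table); axes as the jig's. The face leans away from the block, 1 in 6: y = z/6. It is a facing packed out by hand: the true face lies up to 1.2 mm nearer or farther. Slot: 6.8 to 9.2 mm wide at the foot, 7.5 mm more at the top.
- block_mid (a point): Loose carved wooden printing block, 90 (x) x 70 (y) x 45 mm, about 0.25 kg, with a flower relief 3 mm high on top, lying on the jig's board beside the straight fence, up to 1.2 mm away from it; the wedge drives it home. Point at the centre of the block (22.5 mm above the board); axes as the jig's.
- block: The same printing block; origin at the centre of its underside. It cracks if the wedge squeezes it with over 70 N, which a push of some 45 N, or hitting the wedge at over 30 mm/s, can do.
- wedge_mid (a point): Loose wooden wedge, 40 mm wide (x), 100 mm tall (z), 60 g: 10 mm thick (y) at the foot (thin end, down), 25 mm at the shoulder 90 mm up, with a 10 mm ridge on top to strike. Point half-way up. -y face upright (y = -8.75 mm); +y face slopes (y = 1.25 mm at the foot, 16.25 mm at the shoulder) and must lie on the leaning fence. Grip across x, 15 mm below the shoulder; lift straight up.
- wedge: The same wedge; origin at its foot, 50 mm under the point above. In the slot it jams with its foot 2 to 20 mm above the jig's board (1 mm of slot is 6 mm of depth: feel for it). Slow taps (10 to 15 mm/s) of 15 to 25 N on the ridge, lifting off between them, until it goes no deeper, jam it: it then presses on the block with over 15 N by itself. One tap alone may spring back loose.
- wedge_head (a point): Middle of the top of the wedge's striking ridge (40 x 10 mm, along x), 100 mm above the foot, at y = -2 mm of the wedge.
- stand: Fixed wooden stand of the wedge: 100 x 90 mm foot board 8 mm thick, with a pocket 34 mm high (top 42 mm above the table) in which the wedge stands loosely, its foot on the foot board.
- pot: Bystander: white paint jar with lid, 80 mm across, 85 mm tall.
- brush: Bystander: brush lying on the table.
- cup: Bystander: terracotta cup, 80 mm across, 85 mm tall.
There are look-alikes about, which are no part of the job. What is shaped like the wedge but orange or red is not meant. What is shaped like the block but yellow is not meant.

How it is judged:
On the way, in this order (a step that is already met when the one before it is completed fails the run):
1. the wedge stands in the slot, thin end down, let go of (z of wedge in the frame of lean_fence below 0.034 m and y of wedge in the frame of lean_fence between -0.012 and 0.01 m and x of wedge in the frame of lean_fence between -0.03 and 0.03 m and angle between wedge's own z axis and vertical below 0.15 rad and contact force between the fingers and wedge below 0.05 N), for 0.2 s.
2. the fingertips tap the standing wedge down (over 8 N) (contact force between the fingers and wedge above 8 N).
At the end, for the whole second after the job is handed in: The released wedge stands upright and square (0.1 rad) in the slot, within 30 mm of its middle, foot under 30 mm above the board, jammed: it presses on the block with over 15 N; the block lies flat, square (0.05 rad) and within 1.5 mm of the straight fence; all at rest (contact force between wedge and block above 15 N and y of block in the frame of jig below -0.0135 m and z of wedge in the frame of lean_fence below 0.03 m and x of wedge in the frame of lean_fence between -0.03 and 0.03 m and angle between wedge's own z axis and vertical below 0.1 rad and angle between the x axis of wedge and the x axis of jig, either way round below 0.1 rad and angle between block's own z axis and vertical below 0.05 rad and angle between the x axis of block and the x axis of jig, either way round below 0.05 rad and linear speed of each of wedge, block below 0.01 m/s); the robot touches nothing.
It fails at once if the wedge squeezes the block with over 70 N (cracks it) (contact force between wedge and block above 70 N).
It fails at once if a bystander (pot, brush or cup) is moved over 25 mm (distance of any of pot, brush, cup from where it was at the start of the episode above 0.025 m).
It also fails if it takes over 48 s, if anything falls off the work surface, if the arm or the gripper's body presses on something with over 40 N, if the wrist force passes 120 N, or if a joint passes its speed limit or range.

ROBOT

A 6-joint arm with a two-finger parallel gripper is mounted at the origin on the work surface. World frame = base frame: x ahead of the robot, y to its left, z up, the work surface at z = 0. Lengths are in m, angles in rad, forces in N, time in s.
With the tool pointing down it reaches from about 0.375 to 0.975 m from the base axis. Payload 3.8 kg.
Tool frame: the origin (TCP) lies midway between the tips of the shut fingers; the grasp point (between the pads) lies 19 mm behind it; x points along the fingers, z is the direction in which the jaws open and shut, and the axes are right-handed (so a half turn about x gives the same grasp; the last joint's range is limited). The gripper opens to 85 mm and grips with 20 to 120 N. Pads are 22 mm wide; open, the fingers measure 114 mm over their backs; the gripper's body (76 mm by 85 mm) begins 54 mm behind the grasp point. The pads swing forward as they close: fully open they stand 13 mm farther back than shut.
Start: joints at [1.31, 0.264, 1.604, -0, 1.274, -0.037], TCP at [0.15, 0.658, 0.231] pointing down, gripper open.
Joint ranges: [-2.63, 2.63], [-0.94, 2.18], [0.31, 2.57], [-1.31, 4.45], [0, 2.66], [-2.55, 2.55]. Speed limits (rad/s): [2.57, 2.57, 3.14, 3.14, 3.14, 3.14].

INTERFACE

Orientations are given as a 3x3 rotation matrix whose columns are the frame's x, y, z axes.
In Python, from rig import arm, eyes, job gives the robot as it stands.
- The arm moves only by the tool step_arm, never from a script. Its argument "moves" is a list of rows, each a list of 2 entries, a list of its own where there are three numbers: the shift along the tool's x, y, z in cm, then the turn about the tool's x in degrees. In form: [[[tx, ty, tz], yaw], ...]. A call has 1 to 8 rows; each row shifts and turns the pose as measured when the row begins, along the tool's axes as they then stand; what a row does not reach is not made up. A row lasts 1/10 s, in which the tool goes at most 50 mm and 8.59 degrees, less where a joint would pass 70% of its speed; a pose out of reach is approached as far as the arm can. A call with a gripper value outside its range is refused whole. "hand" is the opening, from -1 (shut) to 1 (fully open), set as the call begins (left out, the last holds). The fingers move at their own pace and stop on an object; "squeeze" is the grip in N (left out, the last holds). Time passes only in rows, so rows that do not move let the fingers close. It gives the time, the measured TCP pose, the force and the opening at its end, in the units of the state.
- arm.get_state(): the state, without advancing time (a new reading comes with each control period).
- eyes.grab_frame(name): name is "side" or "top"; returns a dict with "color" (384x512x3 uint8, red, green, blue), "z_map" (384x512 float32, m along the optical axis (not along the pixel's ray), 0 where there is no reading), "mtx" (3x3 intrinsics, pixels), "world_to_cam" (4x4, takes a point from world to camera coordinates). Camera axes: x right, y down, z forward; pixel columns grow to the right and rows downward; lengths in m; the calibration is good to about 2 mm. A picture is of the moment at which its call begins.
- job.finish_job(): hands the job in, once; it reports no verdict.
The state is a dict: "time": time; "joints": joint angles; "qd": joint speeds; "joint_efforts": joint torques, N m; "eef_pos": TCP position; "orientation": TCP orientation; "force": force on the tool from outside, world axes, zero at the start; "ft_torque": the same for the moment, N m; "width": finger opening in m.
Only numpy, scipy, OpenCV 4.12 (cv2) and the standard library are available. Lean on these libraries where they do the work, as an engineer would, in place of code of your own. Each camera call takes 0.05 s, during which the arm holds its last target.

## Working session

There is one attempt and no reset: what is moved stays moved. The work goes in short steps, Python scripts to look and compute and a tool call to move; the robot and the scene stay as the last step left them, time stands still between calls to the robot, and variables do not carry over. Pictures are saved under pics/ and viewed, and the job is handed in when it is done.

Besides the shell and the picture viewer there is one more tool, called after ">>>" as name([rows], argument=value, ...), one row to a line, values as JSON. step_arm: Moves the arm, as the interface text tells. Its arguments: {"type":"object","properties":{"moves":{"type":"array","items":{"type":"array"}},"hand":{"type":"number"},"squeeze":{"type":"number"}},"required":["moves"]}

```bash
mkdir -p pics; cat > h.py <<'E'
from rig import arm, eyes, job
import numpy as np, cv2
def grab(n):
    f=eyes.grab_frame(n); np.savez(f'last_{n}.npz',**f); return f
def ld(n): return dict(np.load(f'last_{n}.npz'))
def pts(f):
    z=f['z_map']; h,w=z.shape; v,u=np.mgrid[:h,:w]; K=f['mtx']
    P=np.stack([(u-K[0,2])/K[0,0]*z,(v-K[1,2])/K[1,1]*z,z],-1)
    T=np.linalg.inv(f['world_to_cam']); W=P@T[:3,:3].T+T[:3,3]; W[z==0]=np.nan; return W
def proj(f,p):
    c=f['world_to_cam'][:3,:3]@np.array(p)+f['world_to_cam'][:3,3]; q=f['mtx']@c; return q[:2]/q[2]
def save(img,name): cv2.imwrite('pics/'+name,img[...,::-1])
E
python3 - <<'E'
from h import *
s=arm.get_state(); print(s)
for n in('top','side'):
    f=grab(n); save(cv2.resize(f['color'],(800,600),interpolation=cv2.INTER_CUBIC),n+'0.png'); print(n,f['mtx'],np.linalg.inv(f['world_to_cam']).round(3))
E
```

```text
{'time': 0.0, 'joints': array([ 1.31010191e+00,  2.64735214e-01,  1.60537412e+00,  1.17656662e-05,
        1.27366117e+00, -3.68955998e-02]), 'qd': array([ 1.42099499e-03, -3.88537466e-04,  7.12849434e-04,  8.56000340e-05,
       -1.44906827e-05,  2.81885714e-04]), 'joint_efforts': array([-3.34510187e-04, -5.15104294e+01, -3.67302489e+01,  1.60737563e-04,
        1.29548932e-02,  6.53763550e-07]), 'eef_pos': array([0.14961649, 0.65747437, 0.22997402]), 'orientation': array([[-5.72214727e-04, -9.75060603e-01,  2.21938040e-01],
       [-2.10136535e-03,  2.21938759e-01,  9.75058343e-01],
       [-9.99997628e-01,  9.15698342e-05, -2.17595520e-03]]), 'force': array([ 0.05856031,  0.14365604, -0.83525497]), 'ft_torque': array([-0.02232701,  0.00929863,  0.05629277]), 'width': 0.08546906728260852}
top [[484.26796534   0.         253.35932745]
 [  0.         484.26796534 193.11385215]
 [  0.           0.           1.        ]] [[ 0.029 -0.984  0.174  0.37 ]
 [-1.    -0.028  0.01   0.013]
 [-0.005 -0.175 -0.985  1.318]
 [ 0.     0.     0.     1.   ]]
side [[394.83779569   0.         254.53684986]
 [  0.         394.83779569 185.4749341 ]
 [  0.           0.           1.        ]] [[-0.942 -0.15   0.301  0.288]
 [-0.336  0.479 -0.811  0.823]
 [-0.022 -0.865 -0.502  0.591]
 [ 0.     0.     0.     1.   ]]
```

View pics/top0.png

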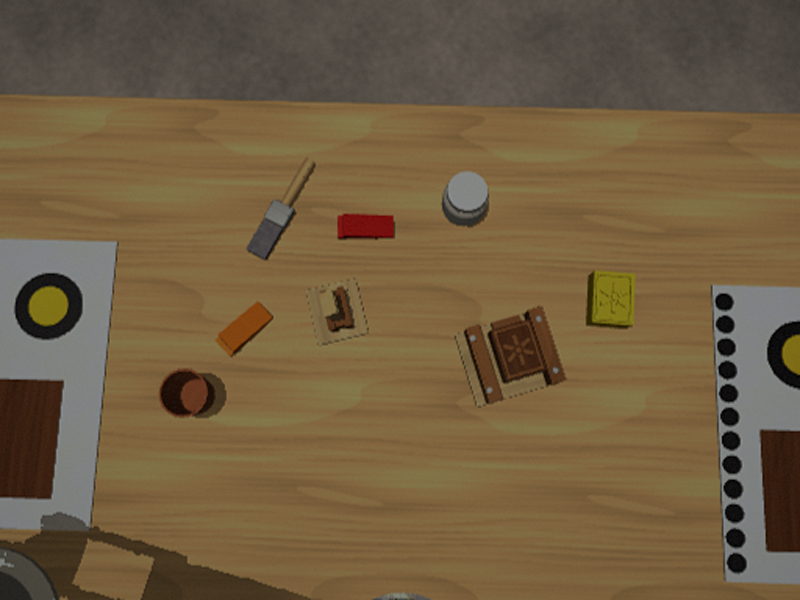

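View pics/side0.png

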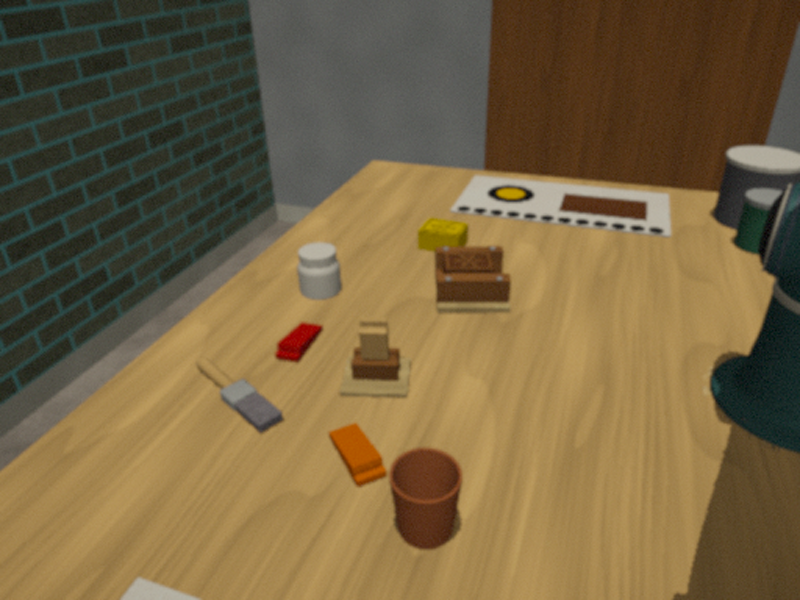

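```bash
python3 - <<'E'
from h import *
f=ld('top');g=ld('side')
def crop(f,u0,v0,u1,v1,s): return cv2.resize(np.clip(f['color'][v0:v1,u0:u1].astype(float)*1.6,0,255).astype(np.uint8),None,fx=s,fy=s,interpolation=cv2.INTER_CUBIC)
a=crop(f,190,170,250,230,6); b=crop(f,285,190,370,265,5);
c=crop(g,210,195,275,260,6); d=crop(g,270,150,335,205,6)
def st(a,b):
    h=max(a.shape[0],b.shape[0]); p=lambda x:cv2.copyMakeBorder(x,0,h-x.shape[0],0,5,cv2.BORDER_CONSTANT); return np.hstack([p(a),p(b)])
save(st(a,b),'c1.png');save(st(c,d),'c2.png')
W=pts(f)
for (u,v) in [(215,198),(210,195),(220,200),(315,222),(330,225),(350,225)]: print(u,v,W[v,u].round(4))
E
```

```text
215 198 [0.571  0.1229 0.096 ]
210 195 [0.5777 0.1356 0.1001]
220 200 [0.5746 0.114  0.0436]
315 222 [ 0.5249 -0.1416  0.0262]
330 225 [ 0.5143 -0.1769  0.0588]
350 225 [ 0.5158 -0.229   0.0587]
```

View pics/c1.png

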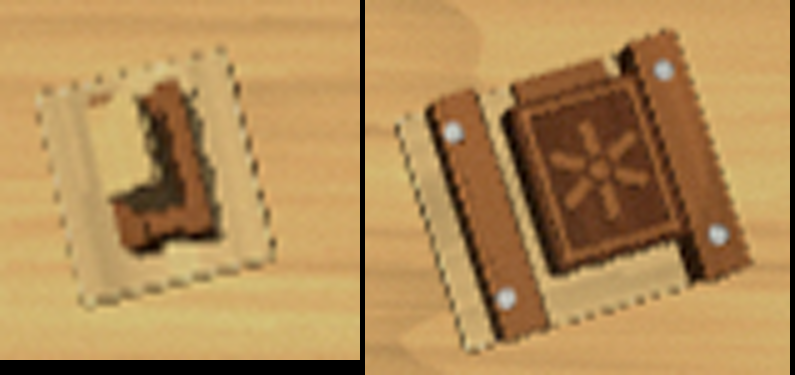

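View pics/c2.png

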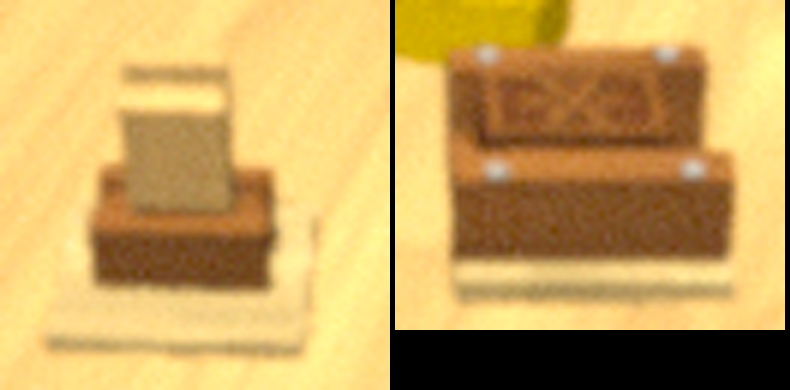

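```bash
python3 - <<'E'
from h import *
for n in('top','side'):
    f=ld(n);W=pts(f)
    def cl(name,m):
        m=m.astype(np.uint8); k,l,s,c=cv2.connectedComponentsWithStats(m)
        for i in range(1,k):
            if s[i,4]<12: continue
            P=W[l==i]; r=cv2.minAreaRect((P[:,:2]*1000).astype(np.float32)); q=P[:,:2]-P[:,:2].mean(0); w,v=np.linalg.eigh(q.T@q); ang=np.degrees(np.arctan2(v[1,1],v[0,1]))
            print(n,name,s[i,4],'cent',P.mean(0).round(4),'zstd',P[:,2].std().round(4),'rect',np.round(r[0],1),np.round(r[1],1),round(r[2],1),'pca',ang.round(1))
    X,Y,Z=W[...,0],W[...,1],W[...,2]
    jig=(X>.4)&(X<.65)&(Y<-.07)&(Y>-.28); st=(X>.48)&(X<.67)&(Y>.06)&(Y<.2)
    cl('fence/blk',jig&(Z>.054)&(Z<.068)); cl('pocket',st&(Z>.038)&(Z<.047)); cl('shoulder',st&(Z>.091)&(Z<.101)); cl('ridge',st&(Z>.102)&(Z<.114)); cl('wedge',st&(Z>.085)&(Z<.12));cl('foot',st&(Z>.005)&(Z<.011));
    for h in(.06,):
        cl('board',jig&(Z>.007)&(Z<.085))
E
```

```text
top fence/blk 1380 cent [ 0.5205 -0.1969  0.0596] zstd 0.0027 rect [ 516.8 -193.9] [130.   96.9] 18.3 pca -143.0
top fence/blk 449 cent [ 0.4935 -0.1233  0.0591] zstd 0.0025 rect [ 493.6 -123.2] [129.9  24.2] 17.9 pca -161.8
top pocket 165 cent [0.5775 0.1199 0.042 ] zstd 0.0023 rect [582.1 128.7] [70.  41.3] 15.3 pca 175.0
top shoulder 73 cent [0.5773 0.1416 0.0971] zstd 0.0022 rect [578.6 142.1] [40.9 12.2] 17.0 pca -163.4
top shoulder 13 cent [0.5718 0.1223 0.0961] zstd 0.0022 rect [573.3 122.8] [20.9  5.2] 2.3 pca -172.6
top ridge 64 cent [0.5814 0.1304 0.1083] zstd 0.0023 rect [581.3 129.9] [39.1 10.9] 16.2 pca -164.4
top wedge 165 cent [0.5793 0.1348 0.1014] zstd 0.0061 rect [580.5 135.6] [41.1 25.1] 15.9 pca -162.0
top foot 553 cent [0.5797 0.1304 0.0082] zstd 0.0016 rect [581.4 131.5] [106.5  96. ] 17.5 pca 47.8
top board 2913 cent [ 0.5069 -0.1682  0.0451] zstd 0.0205 rect [ 510.1 -173.9] [130.3 168.2] 18.1 pca 105.3
side fence/blk 806 cent [ 0.5137 -0.1694  0.0575] zstd 0.0018 rect [ 511.8 -173.1] [127.5 136.1] 18.0 pca 112.3
side pocket 20 cent [0.6172 0.1241 0.0409] zstd 0.0011 rect [617.5 124. ] [ 9.6 14.2] 22.8 pca 110.2
side pocket 25 cent [0.5621 0.1087 0.0407] zstd 0.0011 rect [562.3 108.6] [14.4 10.9] 19.3 pca -171.6
side pocket 155 cent [0.5802 0.142  0.0409] zstd 0.0021 rect [582.4 141.5] [69.7 23.3] 22.6 pca -162.1
side shoulder 118 cent [0.5813 0.1412 0.0961] zstd 0.0022 rect [581.6 140.9] [39.3 17.4] 17.5 pca -164.3
side ridge 82 cent [0.5843 0.1323 0.1059] zstd 0.0016 rect [584.7 131.6] [40.2 13.4] 14.6 pca -165.5
side wedge 237 cent [0.5823 0.1386 0.0986] zstd 0.0063 rect [583.1 137.2] [40.5 25. ] 14.6 pca -165.2
side foot 564 cent [0.5776 0.1468 0.0071] zstd 0.0011 rect [584.6 130.8] [100.   90.6] 15.7 pca -155.7
side board 1816 cent [ 0.5048 -0.146   0.0419] zstd 0.0178 rect [ 510.  -165.6] [130.2 151.4] 17.9 pca 108.3
```

>>> step_arm([
  [[0,0,0],8.5],
  [[0,0,0],8.5],
  [[0,0,0],8.5],
  [[0,0,0],8.5],
  [[0,0,0],8.5],
  [[0,0,0],8.5],
  [[0,0,0],8.5],
  [[0,0,0],3],
], hand=1, squeeze=30)

```text
time: 0.9
eef_pos: [0.1487, 0.654, 0.2234]
orientation: [[-0.003, -0.234, 0.972], [-0.013, 0.972, 0.234], [-1.0, -0.011, -0.006]]
force: [-0.2, 0.4, -0.9]
width: 0.0857
```

```bash
cat >> h.py <<'E'
def goto(p,yaw=None,s=None):
    s=s or arm.get_state(); R=s['orientation']; d=R.T@(np.array(p)-s['eef_pos'])*100
    a=np.degrees(np.arctan2(R[1,2],R[0,2]))
    print('t',s['time'],'tcp',s['eef_pos'].round(4),'yaw',a.round(2),'d tool cm',d.round(2),'turn',None if yaw is None else round(a-yaw,2),'F',s['force'].round(1),'w',round(s['width'],4),'tilt',R[:,0].round(4))
E
cat > g.py <<'E'
import sys; from h import *
a=list(map(float,sys.argv[1:])); goto(a[:3],a[3])
E
python3 g.py 0.581 0.134 0.2 16
```

```text
t 0.9 tcp [0.1487 0.654  0.2234] yaw 13.5 d tool cm [  2.85 -60.63  29.91] turn -2.5 F [-0.2  0.4 -0.9] w 0.0857 tilt [-0.0034 -0.0126 -0.9999]
```

>>> step_arm([
  [[0,-4,2],0],
  [[0,-4.4,2.2],0],
  [[0,-4.4,2.2],0],
  [[0,-4.4,2.2],0],
  [[0,-4.4,2.2],0],
  [[0,-4.4,2.2],0],
  [[0,-4.4,2.2],0],
  [[0,-4.4,2.2],0],
])

```text
time: 1.7
eef_pos: [0.3989, 0.3523, 0.2207]
orientation: [[-0.007, -0.244, 0.97], [-0.017, 0.97, 0.244], [-1.0, -0.014, -0.011]]
force: [0.7, -0.5, -0.7]
width: 0.0851
```

```bash
python3 g.py 0.581 0.134 0.2 16
```

```text
t 1.7 tcp [0.3989 0.3523 0.2207] yaw 14.1 d tool cm [  2.3  -25.58  12.37] turn -1.9 F [ 0.7 -0.5 -0.7] w 0.0851 tilt [-0.0074 -0.0168 -0.9998]
```

>>> step_arm([
  [[0.3,-4,2],-1],
  [[0.3,-4,2],-1],
  [[0.3,-4,2],0],
  [[0.3,-4,2],0],
  [[0.3,-3,1.5],0],
  [[0.2,-2,1],0],
  [[0,0,0],0],
  [[0,0,0],0],
])

```text
time: 2.5
eef_pos: [0.5625, 0.1627, 0.2016]
orientation: [[-0.011, -0.27, 0.963], [-0.019, 0.963, 0.27], [-1.0, -0.015, -0.016]]
force: [-0.3, 0.0, 0.8]
width: 0.0853
```

```bash
python3 g.py 0.581 0.134 0.2 16
```

```text
t 2.5 tcp [0.5625 0.1627 0.2016] yaw 15.66 d tool cm [ 0.19 -3.27  1.01] turn -0.34 F [-0.3  0.   0.8] w 0.0853 tilt [-0.0112 -0.0186 -0.9998]
```

>>> step_arm([
  [[1,-1.6,0.5],-0.3],
  [[1.5,-1.0,0.3],0],
  [[1.5,-0.5,0.2],0],
  [[1,0,0],0],
  [[0,0,0],0],
])

```text
time: 3.0
eef_pos: [0.577, 0.1378, 0.1478]
orientation: [[-0.014, -0.279, 0.96], [-0.017, 0.96, 0.279], [-1.0, -0.012, -0.018]]
force: [-0.7, -1.1, -0.4]
width: 0.0857
```

```bash
python3 g.py 0.5815 0.135 0.061 16; python3 - <<'E'
from h import *
g=grab('side'); save(cv2.resize(np.clip(g['color'][130:270,160:330].astype(float)*1.5,0,255).astype(np.uint8),None,fx=4,fy=4,interpolation=cv2.INTER_CUBIC),'s1.png')
E
```

```text
t 3.0 tcp [0.577  0.1378 0.1478] yaw 16.18 d tool cm [ 8.68 -0.29  0.51] turn 0.18 F [-0.7 -1.1 -0.4] w 0.0857 tilt [-0.0142 -0.017  -0.9998]
```

View pics/s1.png

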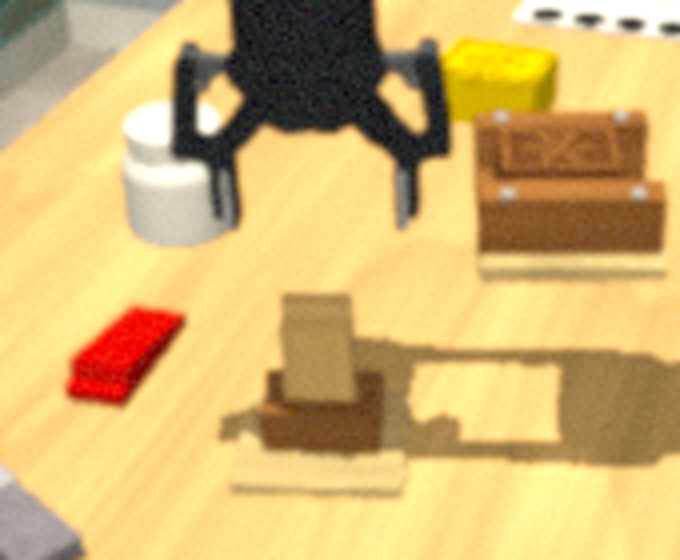

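>>> step_arm([
  [[1.5,-0.2,0.3],0],
  [[2,-0.1,0.2],0],
  [[2,0,0],0],
  [[1.5,0,0],0],
  [[1,0,0],0],
  [[0,0,0],0],
])

```text
time: 3.65
eef_pos: [0.5839, 0.1373, 0.0652]
orientation: [[-0.009, -0.281, 0.96], [-0.015, 0.96, 0.281], [-1.0, -0.012, -0.013]]
force: [0.2, -0.3, -0.6]
width: 0.0853
```

```bash
python3 g.py 0.5815 0.135 0.061 16
```

```text
t 3.65 tcp [0.5839 0.1373 0.0652] yaw 16.32 d tool cm [ 0.43 -0.15 -0.29] turn 0.32 F [ 0.2 -0.3 -0.6] w 0.0853 tilt [-0.0088 -0.0154 -0.9998]
```

>>> step_arm([
  [[0.3,-0.15,-0.25],0.3],
  [[0.1,-0.05,-0.1],0],
  [[0,0,0],0],
])

```text
time: 3.95
eef_pos: [0.582, 0.1344, 0.0623]
orientation: [[-0.007, -0.276, 0.961], [-0.015, 0.961, 0.276], [-1.0, -0.013, -0.011]]
force: [-0.5, -0.8, 0.5]
width: 0.0856
```

>>> step_arm([
  [[0,0,0],0],
  [[0,0,0],0],
  [[0,0,0],0],
  [[0,0,0],0],
  [[0,0,0],0],
], hand=-1, squeeze=30)

```text
time: 4.45
eef_pos: [0.5838, 0.1347, 0.0648]
orientation: [[-0.002, -0.276, 0.961], [-0.014, 0.961, 0.276], [-1.0, -0.013, -0.006]]
force: [1.3, -0.0, -0.9]
width: 0.0395
```

```bash
python3 g.py 0.5815 0.135 0.061 16
```

```text
t 4.45 tcp [0.5838 0.1347 0.0648] yaw 16.0 d tool cm [ 0.38  0.1  -0.21] turn -0.0 F [ 1.3 -0.  -0.9] w 0.0395 tilt [-0.0022 -0.0141 -0.9999]
```

>>> step_arm([
  [[-1,0,0],0],
  [[-1.5,0,0],0],
  [[-2,0,0],0],
  [[-2,0,0],0],
  [[-2,0,0],0],
  [[-2,0,0],0],
  [[-1,0,0],0],
  [[0,0,0],0],
])

```text
time: 5.25
eef_pos: [0.5854, 0.1369, 0.192]
orientation: [[0.003, -0.276, 0.961], [-0.013, 0.961, 0.276], [-1.0, -0.013, -0.001]]
force: [0.7, 0.2, -1.3]
width: 0.04
```

```bash
python3 g.py 0.5815 0.135 0.2 18; python3 - <<'E'
from h import *
f=ld('top')
W=pts(f)
# jig estimate
a=np.radians(18); ex=np.array([np.cos(a),np.sin(a)]); ey=np.array([-np.sin(a),np.cos(a)])
X,Y,Z=W[...,0],W[...,1],W[...,2]
for n in('top','side'):
    W=pts(ld(n)); X,Y,Z=W[...,0],W[...,1],W[...,2]
    jig=(X>.4)&(X<.65)&(Y<-.07)&(Y>-.28)
    o=np.array([.5110,-.172])
    u=(X-o[0])*ex[0]+(Y-o[1])*ex[1]; v=(X-o[0])*ey[0]+(Y-o[1])*ey[1]
    m=jig&(abs(u)<35)
    for s0,s1 in((-.03,-.01),(-.01,.01),(.01,.03)):
        mm=jig&(u>s0)&(u<s1)
        hist=[]
        for k in range(-80,84,3):
            q=mm&(v>=k*1e-3)&(v<(k+3)*1e-3)
            hist.append((k,round(float(np.nanmedian(Z[q]))*1000) if q.sum()>2 else None))
        print(n,s0,' '.join(f'{k}:{h}' for k,h in hist))
    for lo,hi in((.052,.07),(.008,.016)):
        q=jig&(Z>lo)&(Z<hi); print(n,lo,'u',np.nanpercentile(u[q],[.5,99.5]).round(4),'v',np.nanpercentile(v[q],[.5,99.5]).round(4))
E
```

```text
t 5.25 tcp [0.5854 0.1369 0.192 ] yaw 16.0 d tool cm [-0.8  -0.08 -0.42] turn -2.0 F [ 0.7  0.2 -1.3] w 0.04 tilt [ 0.0032 -0.0129 -0.9999]
top -0.03 -80:None -77:None -74:None -71:61 -68:60 -65:62 -62:62 -59:60 -56:59 -53:61 -50:60 -47:58 -44:61 -41:60 -38:59 -35:57 -32:58 -29:57 -26:58 -23:56 -20:57 -17:58 -14:59 -11:61 -8:58 -5:59 -2:57 1:58 4:56 7:58 10:58 13:57 16:59 19:61 22:49 25:14 28:15 31:10 34:None 37:None 40:59 43:59 46:59 49:58 52:58 55:59 58:57 61:45 64:13 67:13 70:13 73:13 76:13 79:0 82:1
top -0.01 -80:None -77:None -74:None -71:59 -68:61 -65:60 -62:61 -59:61 -56:62 -53:61 -50:61 -47:57 -44:60 -41:60 -38:57 -35:59 -32:59 -29:60 -26:58 -23:59 -20:60 -17:59 -14:59 -11:59 -8:59 -5:59 -2:61 1:61 4:58 7:60 10:60 13:58 16:60 19:58 22:46 25:14 28:14 31:17 34:None 37:None 40:60 43:60 46:60 49:59 52:58 55:59 58:59 61:44 64:13 67:14 70:13 73:14 76:11 79:1 82:1
top 0.01 -80:None -77:None -74:None -71:61 -68:62 -65:63 -62:62 -59:62 -56:59 -53:62 -50:61 -47:58 -44:57 -41:61 -38:57 -35:57 -32:60 -29:59 -26:59 -23:57 -20:57 -17:59 -14:60 -11:59 -8:60 -5:59 -2:58 1:58 4:57 7:58 10:59 
[... 845 characters left out ...]
11:57 -8:59 -5:58 -2:59 1:None 4:59 7:57 10:None 13:None 16:57 19:58 22:53 25:56 28:None 31:None 34:None 37:None 40:None 43:58 46:57 49:58 52:56 55:57 58:34 61:32 64:41 67:12 70:11 73:10 76:4 79:2 82:-2
side 0.01 -80:None -77:None -74:None -71:None -68:59 -65:None -62:58 -59:59 -56:58 -53:None -50:59 -47:59 -44:None -41:56 -38:60 -35:None -32:57 -29:None -26:58 -23:None -20:59 -17:None -14:59 -11:None -8:58 -5:57 -2:56 1:None 4:57 7:58 10:None 13:None 16:59 19:57 22:53 25:57 28:None 31:None 34:None 37:58 40:None 43:58 46:59 49:58 52:56 55:57 58:38 61:32 64:27 67:11 70:11 73:7 76:6 79:4 82:-1
side 0.052 u [-0.0622  0.0639] v [-0.0681  0.065 ]
side 0.008 u [-0.0624  0.0654] v [-0.048   0.0817]
```

```bash
python3 g.py 0.5044 -0.1356 0.19 18
```

```text
t 5.25 tcp [0.5854 0.1369 0.192 ] yaw 16.0 d tool cm [  0.53 -23.95 -15.29] turn -2.0 F [ 0.7  0.2 -1.3] w 0.04 tilt [ 0.0032 -0.0129 -0.9999]
```

>>> step_arm([
  [[0,-2,-1.2],-1],
  [[0,-3,-2],-1],
  [[0,-3.5,-2.3],0],
  [[0,-3.5,-2.3],0],
  [[0,-3.5,-2.3],0],
  [[0,-3,-2],0],
  [[0,-2,-1.3],0],
  [[0,-1,-0.6],0],
])

```text
time: 6.05
eef_pos: [0.5128, -0.1161, 0.1903]
orientation: [[-0.002, -0.316, 0.949], [-0.011, 0.949, 0.316], [-1.0, -0.01, -0.006]]
force: [0.3, -0.3, -0.7]
width: 0.0399
```

```bash
python3 g.py 0.5044 -0.1356 0.15 18
```

```text
t 6.05 tcp [ 0.5128 -0.1161  0.1903] yaw 18.43 d tool cm [ 4.05 -1.55 -1.39] turn 0.43 F [ 0.3 -0.3 -0.7] w 0.0399 tilt [-0.0022 -0.0111 -0.9999]
```

>>> step_arm([
  [[1,-0.8,-0.7],0.4],
  [[1,-0.4,-0.4],0],
  [[1,-0.2,-0.2],0],
  [[0.5,0,0],0],
  [[0,0,0],0],
])

```text
time: 6.55
eef_pos: [0.5028, -0.1332, 0.1497]
orientation: [[-0.006, -0.309, 0.951], [-0.008, 0.951, 0.309], [-1.0, -0.006, -0.008]]
force: [-0.7, 0.4, 0.9]
width: 0.0395
```

```bash
python3 g.py 0.5044 -0.1356 0.15 18; python3 - <<'E'
from h import *
g=grab('side'); save(cv2.resize(np.clip(g['color'][100:215,240:370].astype(float)*1.5,0,255).astype(np.uint8),None,fx=5,fy=5,interpolation=cv2.INTER_CUBIC),'s2.png')
g=grab('top'); save(cv2.resize(np.clip(g['color'][170:270,270:380].astype(float)*1.5,0,255).astype(np.uint8),None,fx=5,fy=5,interpolation=cv2.INTER_CUBIC),'t2.png')
E
```

```text
t 6.55 tcp [ 0.5028 -0.1332  0.1497] yaw 17.98 d tool cm [-0.03 -0.28  0.08] turn -0.02 F [-0.7  0.4  0.9] w 0.0395 tilt [-0.0063 -0.0082 -0.9999]
```

View pics/s2.png

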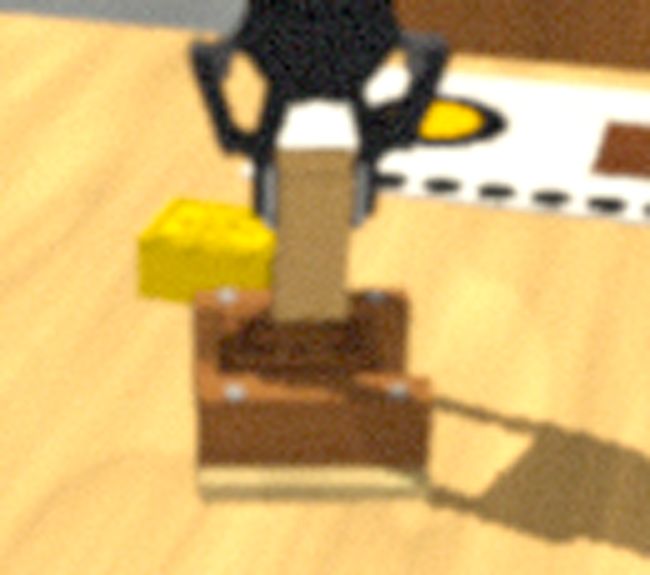

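View pics/t2.png

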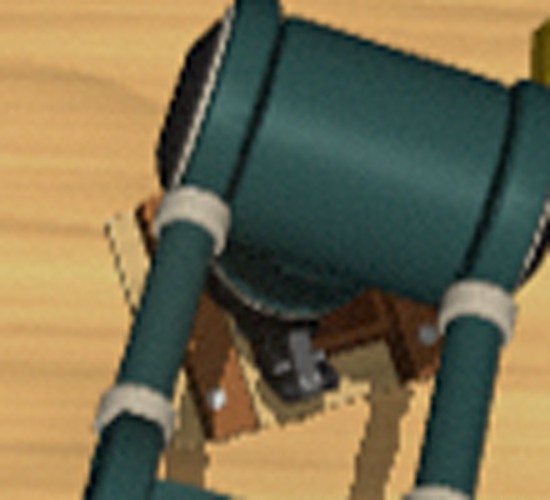

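```bash
cat > meas.py <<'E'
from h import *
import sys
a=np.radians(18); ex=np.array([np.cos(a),np.sin(a)]); ey=np.array([-np.sin(a),np.cos(a)]); o=np.array([.5110,-.172])
def uv(W):
    X,Y,Z=W[...,0],W[...,1],W[...,2]
    return (X-o[0])*ex[0]+(Y-o[1])*ex[1],(X-o[0])*ey[0]+(Y-o[1])*ey[1],Z
def fit(u,v,z,m,name):
    for _ in range(3):
        A=np.c_[np.ones(m.sum()),u[m],z[m]]; c=np.linalg.lstsq(A,v[m],rcond=None)[0]
        r=v-(c[0]+c[1]*u+c[2]*z); s=np.nanstd(r[m]); m=m&(abs(r)<2.5*s)
    print(name,m.sum(),'v=%.4f%+.3fu%+.3fz'%tuple(c),'std',s.round(4),'u',np.nanpercentile(u[m],[1,99]).round(4),'z',np.nanpercentile(z[m],[1,99]).round(4)); return c
def run(zlo,zhi):
    f=ld('side');u,v,z=uv(pts(f))
    w=fit(u,v,z,(abs(u)<.04)&(v>.015)&(v<.075)&(z>zlo)&(z<zhi),'wedge')
    b=fit(u,v,z,(abs(u)<.055)&(v>.045)&(v<.08)&(z>.02)&(z<.05),'fence out')
    return w,b
if __name__=='__main__': run(*map(float,sys.argv[1:]))
E
python3 meas.py .1 .16
python3 - <<'E'
from meas import *
f=ld('side');W=pts(f);u,v,z=uv(W)
for c in range(295,312,4):
    print(c,[(r,round(float(v[r,c])*1e3),round(float(z[r,c])*1e3)) for r in range(146,195,2)])
E
```

```text
wedge 282 v=0.0183-0.008u+0.191z std 0.0016 u [-0.0202  0.0281] z [0.1006 0.1596]
fence out 363 v=0.0612+0.004u+0.027z std 0.0017 u [-0.0532  0.0528] z [0.0203 0.0497]
295 [(146, 47, 150), (148, 42, 142), (150, 49, 139), (152, 45, 131), (154, 42, 124), (156, 39, 117), (158, 40, 111), (160, 40, 105), (162, 37, 97), (164, -29, 57), (166, -15, 58), (168, -5, 57), (170, 12, 59), (172, 21, 57), (174, 22, 52), (176, 45, 57), (178, 56, 57), (180, 64, 55), (182, 61, 48), (184, 63, 42), (186, 62, 35), (188, 60, 28), (190, 60, 21), (192, 60, 15), (194, 69, 14)]
299 [(146, 47, 150), (148, 45, 143), (150, 47, 138), (152, 41, 130), (154, 42, 124), (156, 37, 116), (158, 41, 111), (160, 38, 104), (162, 37, 97), (164, -32, 56), (166, -13, 59), (168, -3, 57), (170, 5, 55), (172, 21, 57), (174, 26, 54), (176, 43, 56), (178, 57, 57), (180, 67, 57), (182, 61, 47), (184, 63, 42), (186, 63, 35), (188, 62, 29), (190, 61, 21), (192, 61, 15), (194, 65, 11)]
303 [(146, 49, 151), (148, 49, 145), (150, 45, 137), (152, 45, 131), (154, 40, 123), (156, 39, 117), (158, 38, 110), (160, 37, 103), (162, 38, 98), (164,
[... 317 characters left out ...]
5), (156, 42, 118), (158, 40, 111), (160, 40, 104), (162, 39, 98), (164, -31, 56), (166, -15, 58), (168, -3, 58), (170, 6, 56), (172, 21, 57), (174, 25, 53), (176, 45, 57), (178, 57, 58), (180, 63, 55), (182, 61, 47), (184, 63, 42), (186, 61, 34), (188, 66, 31), (190, 59, 20), (192, 62, 16), (194, 64, 10)]
311 [(146, -286, -2), (148, -265, 0), (150, -251, -2), (152, -235, -1), (154, -214, 1), (156, -199, 1), (158, -65, 59), (160, -50, 60), (162, -40, 58), (164, -30, 57), (166, -19, 55), (168, -4, 57), (170, 6, 56), (172, 17, 55), (174, 23, 52), (176, 48, 59), (178, 55, 57), (180, 60, 53), (182, 63, 48), (184, 61, 41), (186, 67, 38), (188, 63, 29), (190, 61, 21), (192, 63, 16), (194, 66, 12)]
```

>>> step_arm([
  [[1,0,0.05],0],
  [[1,0,0],0],
  [[1,0,0],0],
  [[0.6,0,0],0],
  [[0,0,0],0],
])

```text
time: 7.15
eef_pos: [0.505, -0.1325, 0.1125]
orientation: [[-0.003, -0.311, 0.95], [-0.009, 0.95, 0.311], [-1.0, -0.008, -0.006]]
force: [-0.6, -0.1, 0.5]
width: 0.0393
```

```bash
python3 g.py 0.5028 -0.1332 0.11 18; python3 - <<'E'
from h import *
g=grab('side'); save(cv2.resize(np.clip(g['color'][100:215,240:370].astype(float)*1.5,0,255).astype(np.uint8),None,fx=5,fy=5,interpolation=cv2.INTER_CUBIC),'s3.png')
from meas import *
run(.08,.14); s=arm.get_state(); print((s['eef_pos'][:2]-o)@ey)
E
```

```text
t 7.15 tcp [ 0.505  -0.1325  0.1125] yaw 18.11 d tool cm [ 0.25  0.   -0.23] turn 0.11 F [-0.6 -0.1  0.5] w 0.0393 tilt [-0.0029 -0.0091 -1.    ]
wedge 313 v=0.0257+0.003u+0.185z std 0.0017 u [-0.0221  0.037 ] z [0.0805 0.1394]
fence out 353 v=0.0624+0.004u-0.003z std 0.0016 u [-0.0541  0.0527] z [0.0206 0.0496]
0.03929522065588404
```

View pics/s3.png

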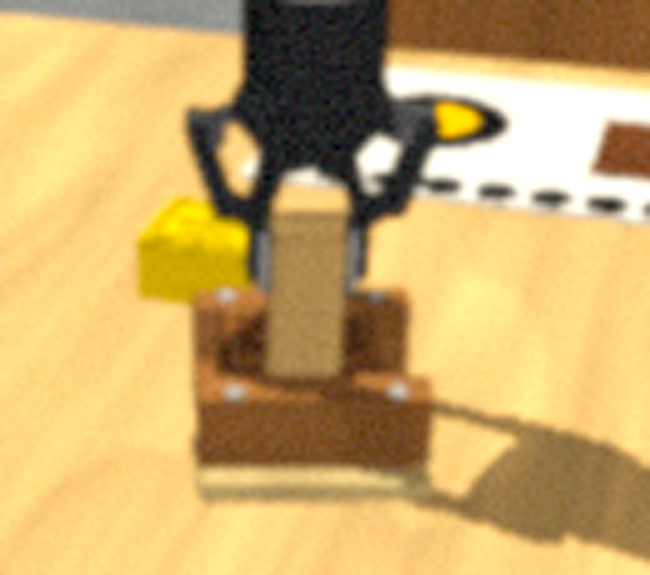

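>>> step_arm([
  [[0.5,0,0],0],
  [[0.5,0,0],0],
  [[0.4,0,0],0],
  [[0,0,0],0],
])

```text
time: 7.6
eef_pos: [0.5058, -0.1331, 0.0985]
orientation: [[-0.001, -0.311, 0.951], [-0.01, 0.951, 0.311], [-1.0, -0.009, -0.004]]
force: [-0.0, -0.7, -0.5]
width: 0.0397
```

```bash
python3 g.py 0.505 -0.1325 0.09 18; python3 - <<'E'
from h import *
g=grab('side')
from meas import *
run(.07,.13); s=arm.get_state(); print((s['eef_pos'][:2]-o)@ey,(s['force'][:2])@ey)
E
```

```text
t 7.6 tcp [ 0.5058 -0.1331  0.0985] yaw 18.09 d tool cm [ 0.85  0.09 -0.06] turn 0.09 F [-0.  -0.7 -0.5] w 0.0397 tilt [-9.0e-04 -9.7e-03 -1.0e+00]
wedge 347 v=0.0307+0.006u+0.151z std 0.002 u [-0.0231  0.0385] z [0.0712 0.1298]
fence out 361 v=0.0621+0.005u+0.005z std 0.0018 u [-0.0535  0.0528] z [0.0209 0.0496]
0.038482782987232476 0.7312875588893306
```

>>> step_arm([
  [[0.3,0.03,0],0],
  [[0.3,0.03,0],0],
  [[0.2,0,0],0],
  [[0,0,0],0],
])

```text
time: 8.05
eef_pos: [0.5068, -0.1332, 0.091]
orientation: [[0.002, -0.311, 0.951], [-0.011, 0.95, 0.311], [-1.0, -0.011, -0.002]]
force: [0.6, 0.5, -0.6]
width: 0.0398
```

```bash
python3 g.py 0.505 -0.1325 0.085 18
```

```text
t 8.05 tcp [ 0.5068 -0.1332  0.091 ] yaw 18.1 d tool cm [ 0.6   0.12 -0.15] turn 0.1 F [ 0.6  0.5 -0.6] w 0.0398 tilt [ 0.0016 -0.011  -0.9999]
```

>>> step_arm([
  [[0.3,0.05,-0.05],0],
  [[0.2,0.05,0],0],
  [[0,0,0],0],
])

```text
time: 8.35
eef_pos: [0.5075, -0.1336, 0.0869]
orientation: [[0.005, -0.311, 0.95], [-0.013, 0.95, 0.311], [-1.0, -0.014, 0.0]]
force: [1.1, -1.1, -0.6]
width: 0.04
```

```bash
python3 g.py 0.505 -0.1325 0.085 18; python3 - <<'E'
from h import *
g=grab('side')
from meas import *
run(.07,.12); s=arm.get_state(); print((s['eef_pos'][:2]-o)@ey,(s['force'][:2])@ey)
E
```

```text
t 8.35 tcp [ 0.5075 -0.1336  0.0869] yaw 18.13 d tool cm [ 0.19  0.19 -0.2 ] turn 0.13 F [ 1.1 -1.1 -0.6] w 0.04 tilt [ 0.0048 -0.0134 -0.9999]
wedge 303 v=0.0325+0.003u+0.138z std 0.0024 u [-0.0229  0.0395] z [0.0712 0.1193]
fence out 355 v=0.0622+0.003u+0.000z std 0.0016 u [-0.0534  0.0527] z [0.0204 0.0492]
0.03763709922875791 -1.2696074197466427
```

>>> step_arm([
  [[0,0,0],0],
  [[0,0,0],0],
  [[0,0,0],0],
  [[0,0,0],0],
], hand=0.6)

```text
time: 8.8
eef_pos: [0.5062, -0.1324, 0.0861]
orientation: [[0.002, -0.311, 0.951], [-0.011, 0.95, 0.311], [-1.0, -0.011, -0.001]]
force: [0.4, 0.3, -0.1]
width: 0.0683
```

```bash
python3 g.py 0.505 -0.1325 0.2 18; python3 - <<'E'
from h import *
g=grab('side')
from meas import *
run(.07,.12);save(cv2.resize(np.clip(g['color'][100:215,240:370].astype(float)*1.5,0,255).astype(np.uint8),None,fx=5,fy=5,interpolation=cv2.INTER_CUBIC),'s4.png')
E
```

```text
t 8.8 tcp [ 0.5062 -0.1324  0.0861] yaw 18.1 d tool cm [-11.39  -0.1   -0.14] turn 0.1 F [ 0.4  0.3 -0.1] w 0.0683 tilt [ 0.0022 -0.011  -0.9999]
wedge 300 v=0.0462-0.117u-0.022z std 0.0046 u [-0.0371  0.0308] z [0.0707 0.1192]
fence out 359 v=0.0616+0.002u+0.020z std 0.0017 u [-0.0531  0.0528] z [0.0202 0.0494]
```

View pics/s4.png

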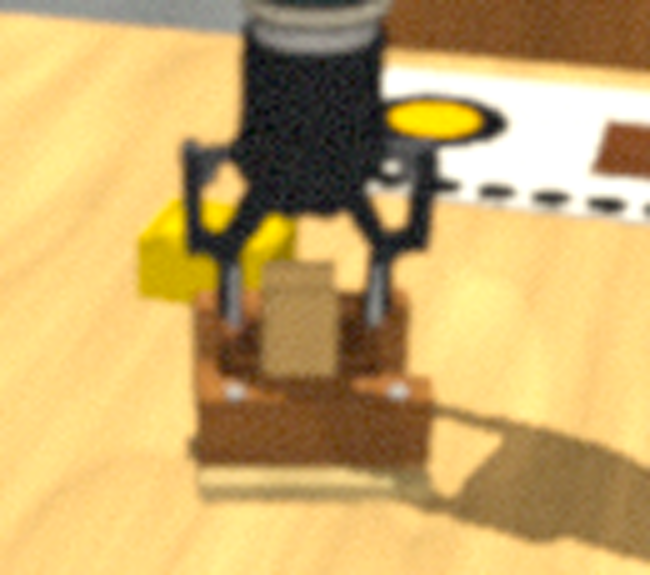

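>>> step_arm([
  [[-1.5,0,0],0],
  [[-2,0,0],0],
  [[-2,0,0],0],
  [[-2,0,0],0],
  [[-1,0,0],0],
  [[0,0,0],0],
])

```text
time: 9.45
eef_pos: [0.5044, -0.1305, 0.1722]
orientation: [[-0.002, -0.311, 0.951], [-0.009, 0.95, 0.311], [-1.0, -0.008, -0.005]]
force: [0.6, 0.6, -0.6]
width: 0.0683
```

>>> step_arm([
  [[0,0,0],0],
  [[0,0,0],0],
  [[0,0,0],0],
  [[0,0,0],0],
  [[0,0,0],0],
  [[0,0,0],0],
], hand=-1)

```text
time: 10.05
eef_pos: [0.5017, -0.1297, 0.1676]
orientation: [[-0.009, -0.311, 0.951], [-0.007, 0.951, 0.311], [-1.0, -0.004, -0.011]]
force: [0.0, 0.1, 0.1]
width: 0.0
```

```bash
python3 g.py 0.505 -0.1325 0.16 18; python3 - <<'E'
from h import *
g=grab('side')
from meas import *
u,v,z=uv(pts(g))
fit(u,v,z,(abs(u)<.04)&(v>.02)&(v<.07)&(z>.07)&(z<.1),'wedge')
m=(abs(u)<.05)&(v>.0)&(v<.07)&(z>.07)&(z<.145)
print('u',np.nanpercentile(u[m],[2,98]),'v',np.nanpercentile(v[m],[2,98]),'ztop',np.nanpercentile(z[m],[90,97,99]))
for c in range(292,306,3): print(c,[(r,round(float(v[r,c])*1e3),round(float(z[r,c])*1e3)) for r in range(144,180,1)if .015<v[r,c]<.07])
save(cv2.resize(np.clip(g['color'][100:215,240:370].astype(float)*1.5,0,255).astype(np.uint8),None,fx=5,fy=5,interpolation=cv2.INTER_CUBIC),'s5.png')
E
```

```text
t 10.05 tcp [ 0.5017 -0.1297  0.1676] yaw 18.09 d tool cm [ 0.75 -0.36  0.24] turn 0.09 F [0.  0.1 0.1] w 0.0 tilt [-0.0091 -0.0069 -0.9999]
wedge 122 v=0.0276+0.016u+0.189z std 0.0015 u [-0.0084  0.0285] z [0.0704 0.0993]
u [-0.00761509  0.03081288] v [0.02807695 0.04957845] ztop [0.12173635 0.12396605 0.12481007]
292 [(152, 27, 123), (153, 32, 122), (154, 33, 120), (155, 35, 118), (156, 35, 115), (157, 34, 111), (158, 36, 109), (159, 32, 104), (160, 32, 101), (161, 33, 98), (162, 36, 97), (163, 33, 92), (164, 31, 88), (165, 33, 86), (166, 31, 82), (167, 33, 80), (168, 33, 77), (169, 30, 72), (170, 32, 70), (171, 31, 66), (172, 31, 63), (173, 32, 60), (174, 31, 57), (175, 42, 59), (176, 44, 57), (177, 47, 56), (178, 55, 57), (179, 59, 56)]
295 [(152, 25, 122), (153, 31, 122), (154, 34, 120), (155, 36, 118), (156, 39, 117), (157, 36, 112), (158, 40, 111), (159, 46, 111), (160, 46, 108), (161, 47, 105), (162, 47, 103), (163, 45, 98), (164, 49, 97), (165, 48, 94), (166, 45, 89), (167, 42, 85), (168, 43, 82), (169, 42, 78), (170, 42, 75), (171, 41, 71), (172, 40, 68), (173, 37, 63), (17
[... 694 characters left out ...]
48, 103), (163, 47, 99), (164, 47, 96), (165, 44, 92), (166, 48, 90), (167, 43, 85), (168, 42, 81), (169, 42, 78), (170, 43, 75), (171, 41, 71), (172, 41, 68), (173, 41, 65), (174, 42, 62), (175, 44, 60), (176, 44, 57), (177, 52, 58), (178, 55, 57), (179, 59, 56)]
304 [(152, 27, 123), (153, 36, 124), (154, 33, 120), (155, 34, 117), (156, 34, 114), (157, 40, 114), (158, 45, 113), (159, 49, 112), (160, 47, 108), (161, 48, 105), (162, 47, 102), (163, 45, 98), (164, 47, 96), (165, 42, 90), (166, 45, 89), (167, 47, 87), (168, 44, 82), (169, 42, 78), (170, 43, 75), (171, 42, 72), (172, 43, 69), (173, 37, 63), (174, 39, 60), (175, 42, 59), (176, 46, 58), (177, 52, 58), (178, 57, 58), (179, 59, 56)]
```

View pics/s5.png

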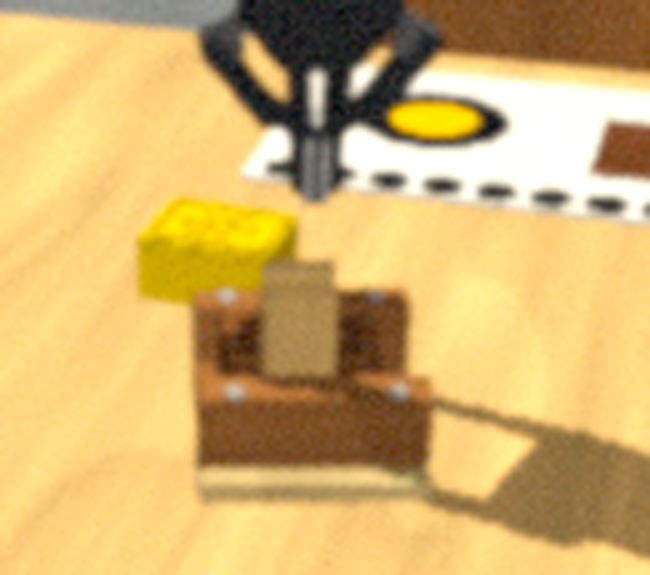

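```bash
python3 g.py 0.5101 -0.1384 0.145 18
```

```text
t 10.1 tcp [ 0.5017 -0.1297  0.1675] yaw 18.09 d tool cm [ 2.25 -1.08  0.56] turn 0.09 F [ 0.1  0.5 -0.6] w -0.0001 tilt [-0.0091 -0.0069 -0.9999]
```

>>> step_arm([
  [[0.8,-0.6,0.3],0],
  [[0.8,-0.4,0.2],0],
  [[0.5,-0.1,0.1],0],
  [[0,0,0],0],
  [[0,0,0],0],
])

```text
time: 10.6
eef_pos: [0.5112, -0.1394, 0.1438]
orientation: [[-0.01, -0.31, 0.951], [-0.007, 0.951, 0.31], [-1.0, -0.003, -0.012]]
force: [0.6, 0.1, 0.4]
width: -0.0001
```

```bash
python3 g.py 0.5101 -0.1384 0.13 18; python3 - <<'E'
from h import *
g=grab('side')
from meas import *
u,v,z=uv(pts(g))
m=(abs(u-.01)<.03)&(v>.0)&(v<.07)&(z>.145)&(z<.17)
print('tips u',np.nanpercentile(u[m],[2,98]),'v',np.nanpercentile(v[m],[2,98]))
c=g['color'];save(cv2.resize(np.clip(c[120:190,260:350].astype(float)*1.5,0,255).astype(np.uint8),None,fx=8,fy=8,interpolation=cv2.INTER_CUBIC),'s6.png')
E
```

```text
t 10.6 tcp [ 0.5112 -0.1394  0.1438] yaw 18.08 d tool cm [ 1.38  0.13 -0.06] turn 0.08 F [0.6 0.1 0.4] w -0.0001 tilt [-0.0102 -0.0066 -0.9999]
tips u [-9.20624755e-05  2.44049444e-02] v [0.03367291 0.0446623 ]
```

View pics/s6.png

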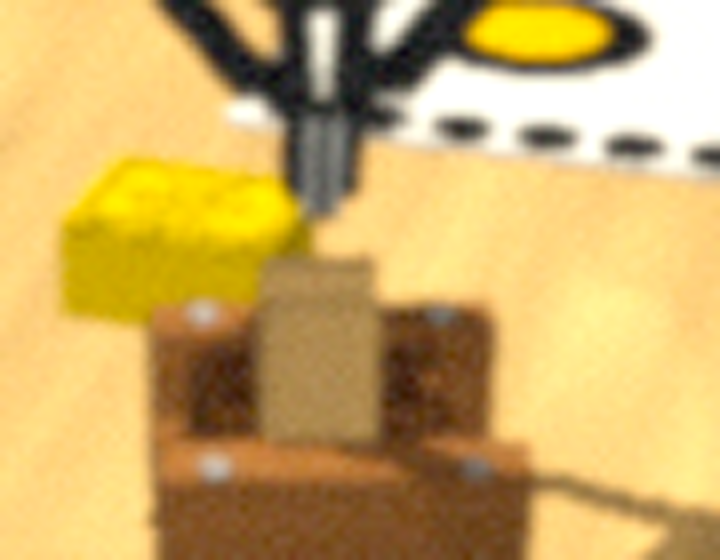

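>>> step_arm([
  [[0.5,0.1,0],0],
  [[0.4,0.05,0],0],
  [[0.3,0,0],0],
  [[0.1,0,0],0],
])

```text
time: 11.05
eef_pos: [0.5108, -0.1378, 0.1304]
orientation: [[-0.009, -0.311, 0.95], [-0.007, 0.951, 0.311], [-1.0, -0.004, -0.011]]
force: [-0.4, 0.3, -0.3]
width: 0.0001
```

>>> step_arm([
  [[0.1,0,0],0],
  [[0.1,0,0],0],
])

```text
time: 11.25
eef_pos: [0.5107, -0.1377, 0.1282]
orientation: [[-0.009, -0.311, 0.95], [-0.007, 0.95, 0.311], [-1.0, -0.004, -0.011]]
force: [0.0, -0.1, -0.1]
width: 0.0
```

>>> step_arm([
  [[0.1,0,0],0],
  [[0.1,0,0],0],
])

```text
time: 11.45
eef_pos: [0.5108, -0.1378, 0.1263]
orientation: [[-0.009, -0.311, 0.95], [-0.007, 0.95, 0.311], [-1.0, -0.004, -0.01]]
force: [-0.5, 1.1, -0.4]
width: 0.0001
```

>>> step_arm([
  [[0.1,0,0],0],
])

```text
time: 11.55
eef_pos: [0.5109, -0.1378, 0.1253]
orientation: [[-0.008, -0.311, 0.95], [-0.007, 0.951, 0.311], [-1.0, -0.004, -0.01]]
force: [-0.1, -0.4, 0.2]
width: -0.0001
```

>>> step_arm([
  [[0.1,0,0],0],
])

```text
time: 11.65
eef_pos: [0.511, -0.1379, 0.1244]
orientation: [[-0.008, -0.311, 0.95], [-0.007, 0.951, 0.311], [-1.0, -0.004, -0.01]]
force: [0.0, 0.4, 4.1]
width: 0.0002
```

>>> step_arm([
  [[0.1,0,0],0],
])

```text
time: 11.75
eef_pos: [0.5113, -0.1379, 0.1242]
orientation: [[-0.008, -0.311, 0.95], [-0.007, 0.951, 0.311], [-1.0, -0.004, -0.01]]
force: [-2.5, 0.4, 8.4]
width: 0.0003
```

>>> step_arm([
  [[0.15,0,0],0],
])

```text
time: 11.85
eef_pos: [0.5118, -0.1379, 0.124]
orientation: [[-0.007, -0.31, 0.951], [-0.007, 0.951, 0.31], [-1.0, -0.005, -0.009]]
force: [-2.7, 1.6, 10.3]
width: 0.0
```

>>> step_arm([
  [[0.15,0,0],0],
])

```text
time: 11.95
eef_pos: [0.5122, -0.1378, 0.124]
orientation: [[-0.006, -0.31, 0.951], [-0.007, 0.951, 0.31], [-1.0, -0.005, -0.008]]
force: [-2.3, 2.1, 8.7]
width: -0.0001
```

>>> step_arm([
  [[0.25,0,0],0],
])

```text
time: 12.05
eef_pos: [0.5128, -0.1378, 0.1237]
orientation: [[-0.005, -0.31, 0.951], [-0.007, 0.951, 0.31], [-1.0, -0.005, -0.007]]
force: [-5.7, 2.8, 15.7]
width: -0.0002
```

>>> step_arm([
  [[0.3,0,-0.03],0],
])

```text
time: 12.15
eef_pos: [0.5132, -0.1377, 0.1235]
orientation: [[-0.004, -0.31, 0.951], [-0.007, 0.951, 0.31], [-1.0, -0.005, -0.006]]
force: [-6.8, 5.1, 18.8]
width: -0.0003
```

>>> step_arm([
  [[-0.2,0,-0.1],0],
  [[-0.4,0,-0.1],0],
  [[-0.2,0,-0.1],0],
  [[0,0,0],0],
])

```text
time: 12.55
eef_pos: [0.5109, -0.1388, 0.1331]
orientation: [[-0.002, -0.31, 0.951], [-0.007, 0.951, 0.31], [-1.0, -0.006, -0.004]]
force: [-0.0, 0.2, -0.0]
width: -0.0002
```

```bash
python3 g.py 0.511 -0.1378 0.1255 18
```

```text
t 12.55 tcp [ 0.5109 -0.1388  0.1331] yaw 18.08 d tool cm [0.76 0.1  0.04] turn 0.08 F [-0.   0.2 -0. ] w -0.0002 tilt [-0.0019 -0.0072 -1.    ]
```

>>> step_arm([
  [[0.3,0.05,0],0],
  [[0.2,0.05,0],0],
  [[0.1,0,0],0],
  [[0.1,0,0],0],
])

```text
time: 12.95
eef_pos: [0.5098, -0.1377, 0.1243]
orientation: [[-0.004, -0.31, 0.951], [-0.007, 0.951, 0.31], [-1.0, -0.005, -0.006]]
force: [0.8, -0.4, -0.5]
width: -0.0002
```

>>> step_arm([
  [[0.1,0,0],0],
])

```text
time: 13.05
eef_pos: [0.5099, -0.1378, 0.1238]
orientation: [[-0.004, -0.31, 0.951], [-0.007, 0.951, 0.31], [-1.0, -0.005, -0.006]]
force: [-3.6, -0.2, 10.6]
width: 0.0002
```

>>> step_arm([
  [[0.1,0,0],0],
])

```text
time: 13.15
eef_pos: [0.51, -0.1378, 0.1238]
orientation: [[-0.004, -0.31, 0.951], [-0.007, 0.951, 0.31], [-1.0, -0.005, -0.006]]
force: [-4.1, 1.5, 10.4]
width: 0.0003
```

>>> step_arm([
  [[0.25,0,-0.02],0],
])

```text
time: 13.25
eef_pos: [0.5101, -0.1379, 0.1236]
orientation: [[-0.004, -0.31, 0.951], [-0.007, 0.951, 0.31], [-1.0, -0.005, -0.006]]
force: [-7.1, 2.4, 21.4]
width: -0.0
```

>>> step_arm([
  [[0.32,0,-0.03],0],
])

```text
time: 13.35
eef_pos: [0.5103, -0.138, 0.1236]
orientation: [[-0.003, -0.31, 0.951], [-0.006, 0.951, 0.31], [-1.0, -0.005, -0.005]]
force: [-8.4, 4.1, 23.1]
width: 0.0003
```

>>> step_arm([
  [[0.35,0,-0.03],0],
])

```text
time: 13.45
eef_pos: [0.5104, -0.1379, 0.1236]
orientation: [[-0.003, -0.31, 0.951], [-0.006, 0.951, 0.31], [-1.0, -0.005, -0.005]]
force: [-9.1, 4.0, 21.6]
width: -0.0001
```

>>> step_arm([
  [[-0.2,0,0],0],
  [[-0.4,0,0],0],
  [[-0.2,0,0],0],
  [[0,0,0],0],
])

```text
time: 13.85
eef_pos: [0.5112, -0.1379, 0.1333]
orientation: [[-0.001, -0.31, 0.951], [-0.007, 0.951, 0.31], [-1.0, -0.006, -0.003]]
force: [0.7, -0.9, 0.3]
width: 0.0002
```

>>> step_arm([
  [[0.3,0.05,0],0],
  [[0.3,0,0],0],
  [[0.1,0,0],0],
])

```text
time: 14.15
eef_pos: [0.5105, -0.1374, 0.1247]
orientation: [[-0.003, -0.31, 0.951], [-0.006, 0.951, 0.31], [-1.0, -0.005, -0.004]]
force: [1.1, 0.3, -0.7]
width: -0.0003
```

>>> step_arm([
  [[0.1,0,0],0],
])

```text
time: 14.25
eef_pos: [0.5104, -0.1374, 0.1237]
orientation: [[-0.003, -0.31, 0.951], [-0.006, 0.951, 0.31], [-1.0, -0.005, -0.005]]
force: [-2.8, 1.4, 11.7]
width: 0.0001
```

>>> step_arm([
  [[0.1,0,0],0],
])

```text
time: 14.35
eef_pos: [0.5105, -0.1374, 0.1236]
orientation: [[-0.003, -0.31, 0.951], [-0.006, 0.951, 0.31], [-1.0, -0.005, -0.005]]
force: [-3.7, 2.0, 12.2]
width: -0.0001
```

>>> step_arm([
  [[0.3,0,-0.02],0],
])

```text
time: 14.45
eef_pos: [0.5108, -0.1376, 0.1235]
orientation: [[-0.003, -0.31, 0.951], [-0.006, 0.951, 0.31], [-1.0, -0.005, -0.005]]
force: [-9.0, 3.7, 26.5]
width: 0.0002
```

>>> step_arm([
  [[0.35,0,-0.03],0],
])

```text
time: 14.55
eef_pos: [0.5109, -0.1376, 0.1234]
orientation: [[-0.003, -0.31, 0.951], [-0.006, 0.951, 0.31], [-1.0, -0.005, -0.005]]
force: [-8.4, 4.8, 23.9]
width: 0.0001
```

>>> step_arm([
  [[0.4,0,-0.03],0],
])

```text
time: 14.65
eef_pos: [0.511, -0.1375, 0.1234]
orientation: [[-0.003, -0.31, 0.951], [-0.005, 0.951, 0.31], [-1.0, -0.004, -0.004]]
force: [-10.0, 4.5, 26.1]
width: 0.0003
```

>>> step_arm([
  [[-0.2,0,0],0],
  [[-0.4,0,0],0],
  [[-0.2,0,0],0],
  [[0,0,0],0],
])

```text
time: 15.05
eef_pos: [0.5116, -0.1376, 0.1332]
orientation: [[-0.001, -0.31, 0.951], [-0.006, 0.951, 0.31], [-1.0, -0.005, -0.003]]
force: [0.9, 0.1, -0.7]
width: 0.0001
```

>>> step_arm([
  [[0.3,0,0],0],
  [[0.3,0,0],0],
  [[0.1,0,0],0],
])

```text
time: 15.35
eef_pos: [0.5109, -0.1375, 0.1243]
orientation: [[-0.003, -0.31, 0.951], [-0.005, 0.951, 0.31], [-1.0, -0.004, -0.004]]
force: [-0.2, -1.2, -0.0]
width: 0.0001
```

>>> step_arm([
  [[0.1,0,0],0],
])

```text
time: 15.45
eef_pos: [0.511, -0.1376, 0.1236]
orientation: [[-0.003, -0.31, 0.951], [-0.005, 0.951, 0.31], [-1.0, -0.004, -0.005]]
force: [-2.7, 0.4, 12.5]
width: -0.0003
```

>>> step_arm([
  [[0.1,0,0],0],
])

```text
time: 15.55
eef_pos: [0.511, -0.1376, 0.1236]
orientation: [[-0.003, -0.31, 0.951], [-0.005, 0.951, 0.31], [-1.0, -0.004, -0.005]]
force: [-3.8, 1.7, 10.8]
width: -0.0002
```

>>> step_arm([
  [[0.3,0,-0.02],0],
])

```text
time: 15.65
eef_pos: [0.5112, -0.1377, 0.1234]
orientation: [[-0.003, -0.31, 0.951], [-0.005, 0.951, 0.31], [-1.0, -0.004, -0.005]]
force: [-9.6, 4.4, 27.6]
width: 0.0003
```

>>> step_arm([
  [[0.35,0,-0.03],0],
])

```text
time: 15.75
eef_pos: [0.5113, -0.1377, 0.1234]
orientation: [[-0.003, -0.309, 0.951], [-0.005, 0.951, 0.309], [-1.0, -0.004, -0.005]]
force: [-10.0, 3.3, 25.2]
width: 0.0004
```

Same depth as the last tap, so it goes no deeper. Lifting clear and checking.

>>> step_arm([
  [[-0.2,0,0],0],
  [[-0.5,0,0],0],
  [[-1.5,0,0],0],
  [[-2,0,0],0],
  [[-2,0,0],0],
  [[-1,0,0],0],
  [[0,0,0],0],
])

```text
time: 16.45
eef_pos: [0.5115, -0.1373, 0.2004]
orientation: [[-0.004, -0.31, 0.951], [-0.005, 0.951, 0.309], [-1.0, -0.004, -0.005]]
force: [-0.4, -0.2, -0.6]
width: 0.0005
```

>>> step_arm([
  [[0,3,1],0],
  [[0,4,1],0],
  [[0,4,1],0],
  [[0,4,1],0],
  [[0,3,1],0],
  [[0,1,0],0],
  [[0,0,0],0],
  [[0,0,0],0],
])

```text
time: 17.25
eef_pos: [0.4978, 0.0633, 0.1943]
orientation: [[-0.009, -0.307, 0.952], [-0.007, 0.952, 0.306], [-1.0, -0.004, -0.011]]
force: [0.5, -0.5, 0.3]
width: -0.0
```

```bash
python3 - <<'E'
from h import *
g=grab('side');f=grab('top')
from meas import *
for n in('top','side'):
    W=pts(ld(n));u,v,z=uv(W); m=(abs(u)<.06)&(v>0)&(v<.07)&(z>.117)&(z<.135)
    if m.sum()>10:
        r=cv2.minAreaRect((W[m][:,:2]*1000).astype(np.float32)); print(n,'ridge',m.sum(),r,'u,v',u[m].mean(),v[m].mean(),'z',np.nanmedian(z[m]))
u,v,z=uv(pts(g)); fit(u,v,z,(abs(u)<.04)&(v>.036)&(v<.07)&(z>.068)&(z<.105),'wedge')
print(arm.get_state()['eef_pos'],arm.get_state()['time'],arm.get_state()['force'])
a=cv2.resize(np.clip(f['color'][180:270,280:380].astype(float)*1.5,0,255).astype(np.uint8),None,fx=4,fy=4,interpolation=cv2.INTER_CUBIC)
b=cv2.resize(np.clip(g['color'][125:215,260:350].astype(float)*1.5,0,255).astype(np.uint8),None,fx=4,fy=4,interpolation=cv2.INTER_CUBIC)
save(np.hstack([a,b]),'end.png')
E
```

```text
top ridge 77 ((509.58306884765625, -132.72119140625), (39.61336135864258, 22.943021774291992), 18.880264282226562) u,v 0.010103269795455465 0.032332175105760745 z 0.12359534303316022
side ridge 46 ((515.4105834960938, -138.58055114746094), (38.12186813354492, 16.524686813354492), 17.0163516998291) u,v 0.012542439195721407 0.03259688905299086 z 0.12148855260944763
wedge 156 v=0.0309-0.027u+0.154z std 0.0016 u [-0.0084  0.0312] z [0.0687 0.1044]
[0.49794404 0.06268144 0.19445852] 17.35 [-0.24679546  0.06958635  0.07333624]
```

View pics/end.png

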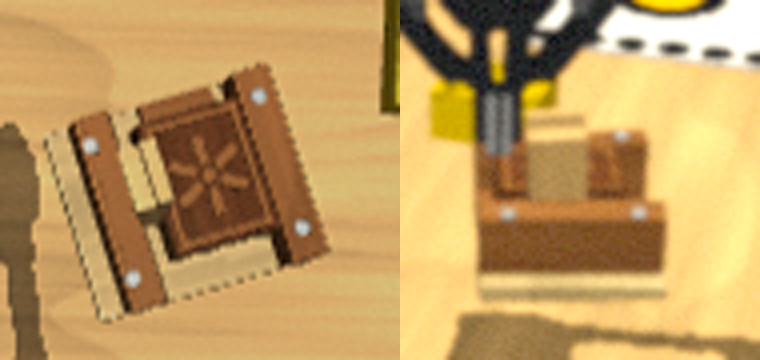

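```bash
python3 -c "
from h import *
print(job.finish_job())"
```

```text
the job is handed in; nothing more can be done
None
```

The wedge is in the slot and tapped down until it went no deeper. I handed the job in at about 17.4 s of the 48 s allowed.

- **Placing:** I took the pale wedge from its stand and set it loosely, thin end down, in the slot. On release it stood by itself.
- **Tapping:** I gave it four slow taps with the closed fingertips, lifting off between them, at about 19, 23, 26 and 28 N. The last two slightly exceeded the 15 to 25 N guideline, but stayed well under the 45 N that can crack the block. The head went from 124.4 mm to about 123.6 mm above the table, and the last tap stopped at the same depth as the one before. That puts the foot about 12 mm above the jig's board.
- **Last checks:** The wedge stands upright, and the cameras read it within about 1° of square to the jig. It is about 10 mm from the middle of the slot. The block looks flat and flush against the straight fence in the top view. The gripper touches nothing, and nothing I did went near the bystanders.
- **Not confirmed:** I could not measure how hard the wedge presses on the block, so the required 15 N is inferred only from the taps going no deeper. The two cameras also disagreed by 2 to 3 mm on positions, so I placed the wedge and taps between the two readings.

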